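# Slide the pot onto its cooking zone and switch the zone on

### The arm

A 7-joint arm with a two-finger parallel gripper is mounted at the origin on the work surface. World frame = base frame: x ahead of the robot, y to its left, z up, the work surface at z = 0. Lengths are in m, angles in rad, forces in N, time in s.
With the tool pointing down it reaches from about 0.35 to 0.9 m from the base axis. Payload 8.1 kg.
Tool frame: the origin (TCP) lies midway between the tips of the shut fingers; the grasp point (between the pads) lies 19 mm behind it; x points along the fingers, z is the direction in which the jaws open and shut, and the axes are right-handed (so a half turn about x gives the same grasp; the last joint's range is limited). The gripper opens to 92 mm and grips with 3 to 60 N. Pads are 19 mm wide; open, the fingers measure 130 mm over their backs; the gripper's body (75 mm by 190 mm) begins 47 mm behind the grasp point.
Start: joints at [-1.242, 0.434, 0.025, 1.573, -0.012, 1.134, -0.075], TCP at [0.262, 0.568, 0.227] pointing down, gripper open.
Joint ranges: [-2.62, 2.62], [-0.44, 2.09], [-1.27, 1.32], [0.08, 2.57], [-1.32, 4.46], [0.12, 2], [-2.74, 2.74]. Speed limits (rad/s): [2.22, 2.22, 3.01, 3.01, 3.14, 3.14, 3.14].

### API

Orientations are given as a rotation vector (axis times angle).
In Python, from cell import arm, optics, finder gives the robot as it stands.
- The arm moves only by the tool send_rows, never from a script. Its argument "rows" is a list that holds one entry, the list of rows, each a list of 7 numbers: the shift along the tool's x, y, z in mm, then the turn, a rotation vector about the tool's x, y, z in degrees, then the opening in per cent of the stroke, from 0 (shut) to 100 (fully open). A call has exactly 8 rows; each row is the pose to reach, as a shift and turn from the pose commanded when the call began, along the tool's axes at that moment; what a row does not reach only later rows make up. A row lasts 1/10 s, in which the tool goes at most 50 mm and 8.59 degrees, less where a joint would pass 70% of its speed; a pose out of reach is approached as far as the arm can. A call with a gripper value outside its range is refused whole. The fingers move at their own pace and stop on an object; "grip_force" is the grip in N (left out, the last holds). Time passes only in rows, so rows that repeat a pose let the fingers close, or fill a call up. It gives the time, the measured TCP pose, the force and the opening at its end, in the units of the state.
- arm.observe(): the state, without advancing time (a new reading comes with each control period).
- optics.get_image(name): name is "side" or "top"; returns (picture, depth): 420x560x3 uint8, red, green, blue; 420x560 float32, m along the optical axis (not along the pixel's ray), 0 where there is no reading.
- optics.get_calibration(name): a dict with "camera_matrix" (3x3 intrinsics, pixels), "D" ([k1, k2, p1, p2, k3] as OpenCV has them; the pictures are not rectified), "position" and "orientation" of the camera in the world. Camera axes: x right, y up, looking along -z (the intrinsics and any distortion apply to the point x, -y, -z); pixel columns grow to the right and rows downward; lengths in m; the calibration is good to about 2 mm. A picture is of the moment at which its call begins. get_calibration takes no time and is no camera call.
- arm.sign_off(): hands the job in, once; it reports no verdict.
Trained networks look in the newest picture that a camera, given by its name, has taken for a name from the list of things; names that differ only in an ending like _2 or _b are one class to them, and where a whole thing is asked for, a point or a joint stands for the part that bears it (a point fixed in the world has none). Each returns a list of dicts, best first, with "confidence" (0 to 1); they miss things now and then, are a little off and sometimes report something else, mostly with a low value. They report only what shows in the picture. A call takes as long as a camera call. They do not tell look-alikes from the thing itself.
- finder.search_frame(camera, thing): "bbox" ([left, top, width, height] in pixels, round what is visible of it).
- finder.regions_of(camera, thing): "region" (420x560 bool, what is visible of it) and "bbox" ([left, top, width, height] in pixels, round what is visible of it).
- finder.place_of(camera, thing): "xy" ([column, row] in pixels: a listed point, or the origin of a listed thing).
The state is a dict: "clock": time; "joints": joint angles; "dq": joint speeds; "joint_efforts": joint torques, N m; "position": TCP position; "ee_rot": TCP orientation; "force": force on the tool from outside, world axes, zero at the start; "ft_torque": the same for the moment, N m; "width": opening from 0.0 (shut) to 1.0 (fully open).
Only numpy, scipy, OpenCV 4.12 (cv2) and the standard library are available. Lean on these libraries where they do the work, as an engineer would, in place of code of your own. Each camera call takes 0.05 s, during which the arm holds its last target.

### The job

Gently push the lidded pot across the glass of the hob, without lifting, tipping or squeezing it, until its whole base stands inside the larger printed ring. Then, with the pot in place, touch the key in front of that ring to switch its zone on, and take the hand away. Leave the other zone's key, the butter pan, the jug and the nut bowl alone.

Things in the scene. Friction and masses are not known exactly. Their poses are not given: they have to be found in the camera images.
- hob: portable double induction hob, fixed, 360 mm deep (its x, away from the robot) by 700 mm wide (its y), black glass top 60 mm above the worktop. Origin: centre of its underside, at worktop height; the flat glass is at z = +60 mm. It may stand a little turned. A control strip runs along its near edge, from x = -180 to x = -112 mm
- big_ring: larger pale circle printed on the glass, 190 mm across, with a small cross in the middle; the zone for the pot, on the left or the right half of the hob. Origin: its centre, on the glass; x and y axes parallel to the hob's
- small_ring: smaller pale circle printed on the other half of the hob, 140 mm across; origin at its centre, on the glass. The butter pan stands on it
- big_key: touch key of the larger zone: a grey square pad, 34 mm by 34 mm, 2 mm high, rigid, on the near control strip straight in front of the larger ring, its centre 165 mm from the ring's along the ring's -x axis. Origin: centre of its underside, on the glass. A touch of about 1 N or more for a quarter of a second works it
- small_key: the same key for the smaller zone; not to be touched
- pot: round steel pot with its lid on (0.6 to 1 kg, lid and pot are one), 150 mm across, straight side to 74 mm high; the lid, 142 mm across, lies within the rim and domes up to 87 mm, its black knob to 107 mm. Two loop handles on opposite sides along its own x axis, 65 to 75 mm wide, reach 108 mm from the middle at 50 to 65 mm height. Origin: centre of its underside, on the glass. It slides with friction, about 2 to 6 N, and stops when no longer pushed
- butter_pan: small open copper-coloured pan, 94 mm across and 55 mm high, with a thin black handle that reaches 160 mm from its middle along its own x axis, up to 68 mm high; loose, stands on the smaller ring. Origin: centre of its underside
- jug: clear plastic measuring jug, 92 mm across and 105 mm high, handle to 80 mm from its middle along its own x axis; loose, on the worktop beside the hob. Origin: centre of its underside
- nut_bowl: black bowl of nuts, 112 mm across and 45 mm high, loose, on the worktop at the hob's other side. Origin: centre of its underside
Not all that is in view belongs to the job. Leave any brown or orange look-alike of the pot alone.

How it is judged:
On the way, in this order (a step that is already met when the one before it is completed fails the run):
1. the pot stands with its whole base inside the larger ring, at rest (horizontal distance between pot and big_ring below 0.02 m and linear speed of pot below 0.01 m/s), for 0.3 s.
2. the key in front of the larger ring is touched with a finger, the pot being in place (contact force between the fingers and big_key above 0.5 N and horizontal distance between pot and big_ring below 0.02 m), for 0.2 s.
At the end, for the whole second after the job is handed in: The pot stands still and level on the glass with its whole base inside the larger ring (its centre within 20 mm of the ring's), the key of that zone has been touched for 0.2 s after the pot was in place, and the butter pan is still on the smaller ring (all of step 1 and angle between pot's own z axis and vertical below 0.03 rad and z of pot in the frame of hob below 0.063 m and horizontal distance between butter_pan and small_ring below 0.032 m).
It fails at once if the pot is lifted off the glass (over 8 mm) or tipped (over 0.12 rad) (z of pot in the frame of hob above 0.068 m or angle between pot's own z axis and vertical above 0.12 rad).
It fails at once if the pot is squeezed or shoved hard (over 25 N) (contact force between the fingers and pot above 25 N).
It fails at once if the zone is switched on while the pot is not on it (contact force between the fingers and big_key above 1 N and horizontal distance between pot and big_ring above 0.025 m).
It fails at once if the other zone's key is touched (contact force between the fingers and small_key above 1 N).
It fails at once if the butter pan, the jug or the nut bowl is moved (over 15 mm) (distance of any of butter_pan, jug, nut_bowl from where it was at the start of the episode above 0.015 m).
It also fails if it takes over 58 s, if anything falls off the work surface, if the arm or the gripper's body presses on something with over 40 N, if the wrist force passes 120 N, or if a joint passes its speed limit or range.

## Working session

There is one attempt and no reset: what is moved stays moved. The work goes in short steps, Python scripts to look and compute and a tool call to move; the robot and the scene stay as the last step left them, time stands still between calls to the robot, and variables do not carry over. Pictures are saved under pics/ and viewed, and the job is handed in when it is done.

Besides the shell and the picture viewer there is one more tool, called after "Request:" as name(argument=value, ...), one argument or row to a line, values as JSON. send_rows: Moves the arm, as the interface text tells. Its arguments: {"type":"object","properties":{"rows":{"type":"array"},"grip_force":{"type":"number"}},"required":["rows"]}

```bash
ls; mkdir -p pics; python3 - <<'E'
from cell import arm, optics, finder
import cv2, numpy as np
print(arm.observe())
for n in("side","top"):
    im,d=optics.get_image(n); cv2.imwrite(f"pics/{n}0.png",im[:,:,::-1]); np.save(f"{n}_d.npy",d); np.save(f"{n}_i.npy",im)
    print(n,optics.get_calibration(n))
    for t in ["big_ring","small_ring","big_key","small_key","pot","butter_pan","jug","nut_bowl","hob"]:
        print(t,[(np.round(r["xy"]),round(r["confidence"],2)) for r in finder.place_of(n,t)])
E
```

```text
pics
{'clock': 0.0, 'joints': array([-1.24162328,  0.43525228,  0.02496634,  1.57409373, -0.01158401,
        1.13401349, -0.07510277]), 'dq': array([-0.0001937 , -0.00039984,  0.00023245,  0.00080093, -0.00172253,
        0.00072348,  0.00044893]), 'joint_efforts': array([-1.57150491e-03, -6.67829847e+01,  9.83969830e-01, -3.14452672e+01,
       -6.06942200e-02,  4.26045607e-02,  1.79743392e-04]), 'position': array([0.26138835, 0.56714552, 0.22592801]), 'ee_rot': array([-0.88649314,  1.3843892 ,  0.88484341]), 'force': array([-0.50181173, -0.3981637 ,  0.17003923]), 'ft_torque': array([-0.0124749 ,  0.02307852, -0.02965421]), 'width': 0.9984901774911743}
side {'camera_matrix': array([[510.64305169,   0.        , 278.09330919],
       [  0.        , 510.64305169, 213.75251518],
       [  0.        ,   0.        ,   1.        ]]), 'D': array([-0.10682086,  0.        ,  0.        ,  0.        ,  0.        ]), 'position': array([ 0.29812332, -1.08404633,  0.81009441]), 'orientation': array([ 0.99713905, -0.08021395, -0.12366658])}
big_ring [(array([313., 182.]), 0.6)]
small_ring [(array
[... 387 characters left out ...]
0.        , 278.62246101],
       [  0.        , 525.34583935, 207.80272733],
       [  0.        ,   0.        ,   1.        ]]), 'D': array([-0.05495926,  0.        ,  0.        ,  0.        ,  0.        ]), 'position': array([0.2696316 , 0.02615639, 1.4104548 ]), 'orientation': array([ 0.09909013, -0.08410145, -1.54635173])}
big_ring [(array([279., 135.]), 0.72)]
small_ring []
big_key [(array([205., 206.]), 0.74)]
small_key [(array([362., 204.]), 0.52)]
pot [(array([182., 277.]), 0.79), (array([281., 132.]), 0.66), (array([415., 285.]), 0.62)]
butter_pan [(array([360., 142.]), 0.91)]
jug [(array([111., 168.]), 0.87)]
nut_bowl [(array([451., 168.]), 0.63)]
hob [(array([283., 152.]), 0.88)]
```

View pics/side0.png

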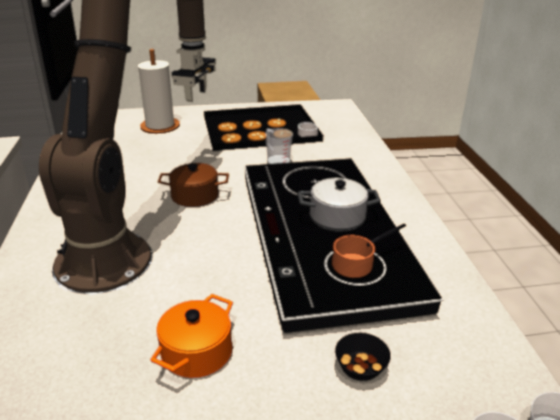

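View pics/top0.png

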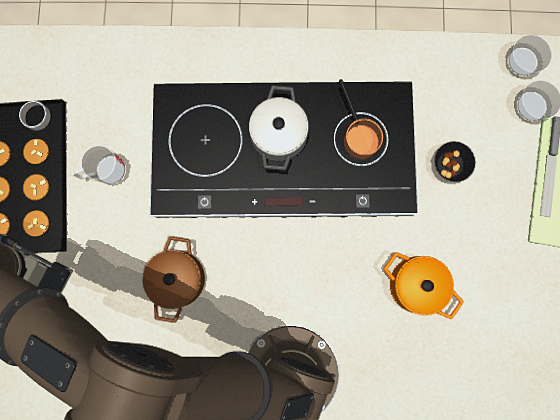

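```bash
cat > h.py <<'E'
from cell import arm, optics, finder
import cv2, numpy as np
from scipy.spatial.transform import Rotation as R
def cal(n):
    c=optics.get_calibration(n); return c["camera_matrix"],c["D"],np.array(c["position"]),R.from_rotvec(c["orientation"]).as_matrix()
def ray(n,px):
    K,D,p,M=cal(n); u=cv2.undistortPoints(np.array(px,float).reshape(-1,1,2),K,D).reshape(-1,2)
    return p,np.c_[u[:,0],-u[:,1],-np.ones(len(u))]@M.T
def plane(n,px,z):
    p,r=ray(n,px); return p+r*((z-p[2])/r[:,2])[:,None]
def cloud(n,d):
    v,u=np.mgrid[:420,:560]; p,r=ray(n,np.c_[u.ravel(),v.ravel()])
    P=p+r*d.reshape(-1,1); P[d.ravel()==0]=np.nan; return P.reshape(420,560,3)
def proj(n,P):
    K,D,p,M=cal(n); q=(np.array(P)-p)@M; q=q*[1,-1,-1]
    return cv2.projectPoints(q,np.zeros(3),np.zeros(3),K,D)[0].reshape(-1,2)
def circ(P):
    A=np.c_[2*P[:,:2],np.ones(len(P))]; s=np.linalg.lstsq(A,(P[:,:2]**2).sum(1),rcond=None)[0]
    return s[:2],np.sqrt(s[2]+s[0]**2+s[1]**2)
E
python3 - <<'E'
from h import *
im=np.load("top_i.npy"); d=np.load("top_d.npy"); P=cloud("top",d)
g=cv2.cvtColor(im,cv2.COLOR_RGB2GRAY)
print("glass z",np.nanmedian(P[100:115,200:240,2]), "table",np.nanmedian(P[225:235,300:380,2]))
# big ring
v,u=np.mgrid[:420,:560]
rr=np.hypot(u-205,v-140); m=(g>100)&(rr>30)&(rr<42)
Q=plane("top",np.c_[u[m],v[m]],.06); print("ring",circ(Q),m.sum())
print("cross",plane("top",[[205.3,139.8]],.06))
def key(x0,x1):
    s=g[192:212,x0:x1].astype(int); yy,xx=np.where(s>45); return (xx.min()+xx.max())/2+x0,(yy.min()+yy.max())/2+192
k1=key(192,218);k2=key(350,376);K=plane("top",[k1,k2],.062);print(k1,k2,K,"yaw",np.degrees(np.arctan2(-(K[0]-K[1])[0],(K[0]-K[1])[1])))
# pot by white lid colour
mm=(g>150)&(np.hypot(u-278,v-126)<33)&(P[:,:,2]>.11)
print("pot",circ(P[mm]),"mean",P[mm].mean(0),np.ptp(P[mm],axis=0),mm.sum())
c=cv2.findContours(mm.astype(np.uint8),0,1)[0]; c=max(c,key=len)[:,0]
print("rim circ z=.134",circ(plane("top",c,.134)))
print("knob",plane("top",[[278,123.5]],.165))
hm=(np.hypot(u-278,v-126)<45)&(P[:,:,2]>.085)
A=P[hm][:,:2]; 
far=A[np.hypot(*(A-A.mean(0)).T)>.088]; print("handles",far[far[:,0]>A.mean(0)[0]].mean(0),far[far[:,0]<A.mean(0)[0]].mean(0), A.min(0),A.max(0))
z=cv2.resize(im[70:220,140:430],None,fx=2.7,fy=2.7,interpolation=cv2.INTER_CUBIC);cv2.imwrite("pics/z.png",z[:,:,::-1])
E
```

```text
glass z 0.05916839668394591 table -0.0004299384739751
ring (array([0.60469839, 0.23928071]), np.float64(0.0952412913878244)) 480
cross [[0.6044429 0.2383828 0.06     ]]
(np.float64(204.5), np.float64(201.5)) (np.float64(362.5), np.float64(201.5)) [[ 0.44018563  0.23352934  0.062     ]
 [ 0.44916627 -0.17578432  0.062     ]] yaw 1.2569084216503645
pot (array([0.62462413, 0.04586467]), np.float64(0.05311635376308321)) mean [0.62250683 0.04578594 0.14122848] [0.14677483 0.14583063 0.05423421] 2532
rim circ z=.134 (array([0.62529575, 0.04594516]), np.float64(0.07268052040873954))
knob [[0.62261161 0.04605189 0.165     ]]
handles [0.72032324 0.04022319] [0.52533181 0.05223934] [ 0.51818698 -0.02887196] [0.73440555 0.11967813]
```

View pics/z.png

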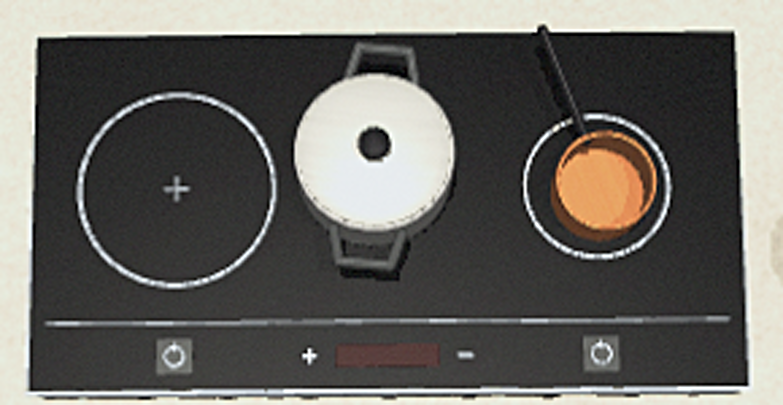

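```bash
cat >> h.py <<'E'
def goal(zdir):
    x=np.array([0,0,-1.]); z=np.array([zdir[0],zdir[1],0.]); z/=np.linalg.norm(z); return np.c_[x,np.cross(z,x),z]
def delta(T,zdir=None,s=None):
    s=s or arm.observe(); M=R.from_rotvec(s["ee_rot"]).as_matrix()
    d=M.T@(np.array(T)-s["position"])*1000
    r=np.degrees(R.from_matrix(M.T@goal(zdir)).as_rotvec()) if zdir is not None else None
    return np.round(d,1),None if r is None else np.round(r,2)
E
python3 - <<'E'
from h import *
s=arm.observe(); print(np.round(R.from_rotvec(s["ee_rot"]).as_matrix(),3),s["clock"])
for z in ([.9946,.104],[-.9946,-.104]): print(delta([.63,-.075,.25],z))
E
```

```text
[[ 0.    -0.908  0.419]
 [-0.     0.419  0.908]
 [-1.    -0.     0.   ]] 1.0
(array([ -23.3, -603.6, -429.4]), array([59.29,  0.  ,  0.  ]))
(array([ -23.3, -603.6, -429.4]), array([-120.71,   -0.  ,    0.  ]))
```

Request:
send_rows(
  rows=[
    [[-15, -30, -20, 3, 0, 0, 70], [-23, -70, -49, 7, 0, 0, 70], [-23, -109, -77, 11, 0, 0, 70], [-23, -148, -105, 15, 0, 0, 70], [-23, -186, -132, 19, 0, 0, 70], [-23, -225, -160, 23, 0, 0, 70], [-23, -263, -187, 27, 0, 0, 70], [-23, -302, -215, 30, 0, 0, 70]],
  ],
)

```text
clock: 1.8
position: [0.4465, 0.2444, 0.2501]
ee_rot: [-0.48, 1.516, 0.48]
force: [0.9, 0.7, 0.5]
width: 0.702
```

```bash
python3 - <<'E'
from h import *
s=arm.observe(); print(s["position"],s["joints"],s["width"],s["force"])
print(delta([.63,-.075,.25],[.9946,.104]))
E
```

```text
[0.44651823 0.24439445 0.25007136] [-0.82112748  0.22202834  0.26350686  1.83437713 -0.06499315  1.09262621
  0.07894868] 0.7022579211037621 [0.94829062 0.69758153 0.45226298]
(array([-1.000e-01, -3.668e+02, -3.360e+01]), array([29.14,  0.04, -0.03]))
```

Request:
send_rows(
  rows=[
    [[0, -45, -4, 4, 0, 0, 70], [0, -92, -8, 8, 0, 0, 70], [0, -139, -13, 12, 0, 0, 70], [0, -186, -17, 16, 0, 0, 70], [0, -233, -21, 20, 0, 0, 70], [0, -280, -26, 24, 0, 0, 70], [0, -327, -30, 27, 0, 0, 70], [0, -367, -34, 29, 0, 0, 70]],
  ],
)

```text
clock: 2.6
position: [0.6308, -0.0758, 0.2498]
ee_rot: [-0.084, 1.569, 0.083]
force: [-0.1, 0.4, 0.3]
width: 0.699
```

```bash
python3 - <<'E'
from h import *
s=arm.observe(); print(s["position"],s["joints"],s["width"],s["force"])
print(delta([.637,-.064,.087],[.9946,.104]))
for n in("side","top"):
    im,d=optics.get_image(n); cv2.imwrite(f"pics/{n}1.png",im[:,:,::-1])
E
```

```text
[ 0.630844   -0.07581733  0.24983645] [-0.29767268  0.45893856  0.5028627   1.54303361 -0.2308224   1.19856876
  0.35197069] 0.6993972424281296 [-0.05425988  0.40306778  0.29023626]
(array([162.8,  11.2,   7.3]), array([0.13, 0.03, 0.03]))
```

View pics/side1.png

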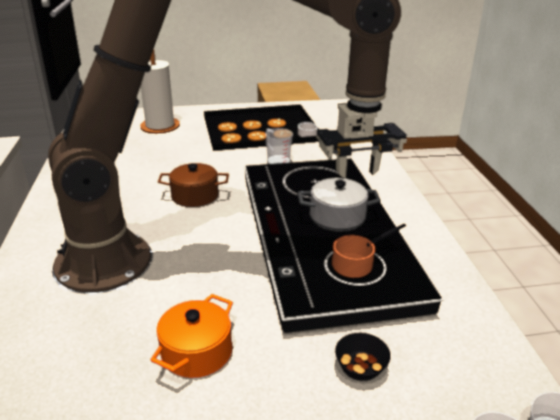

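View pics/top1.png

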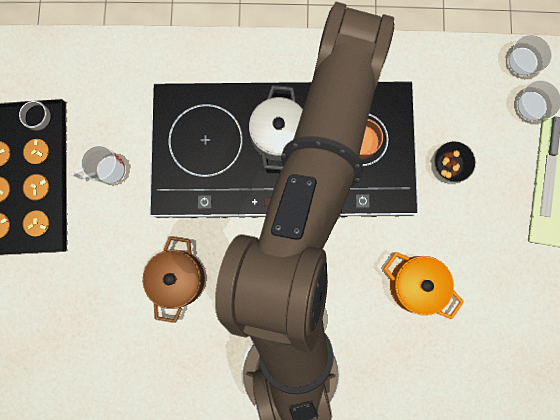

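Request:
send_rows(
  rows=[
    [[10, 11, 7, 0, 0, 0, 70], [40, 11, 7, 0, 0, 0, 70], [70, 11, 7, 0, 0, 0, 70], [100, 11, 7, 0, 0, 0, 70], [125, 11, 7, 0, 0, 0, 70], [145, 11, 7, 0, 0, 0, 70], [157, 11, 7, 0, 0, 0, 70], [162, 11, 7, 0, 0, 0, 70]],
  ],
)

```text
clock: 3.5
position: [0.635, -0.0593, 0.0862]
ee_rot: [-0.087, 1.571, 0.089]
force: [0.3, 0.4, 0.1]
width: 0.698
```

```bash
python3 - <<'E'
from h import *
s=arm.observe(); print(s["position"],s["width"],s["force"])
c=np.array([.625,.046]);d=np.array([-.104,.9946])
t=np.array([.6047,.239])
for k in(.085,.078): print(k,delta(list(c-k*d)+[.088]),delta(list(t-k*d)+[.088]))
im,_=optics.get_image("side"); cv2.imwrite(f"pics/side2.png",im[:,:,::-1])
E
```

```text
[ 0.63498109 -0.0593227   0.08622116] 0.6983736517460674 [0.2671665  0.36633469 0.14107018]
0.085 (array([-1.8, 20.8,  1.2]), None) (array([ -1.5, 214.8,   2.5]), None)
0.078 (array([-1.7, 27.8,  1.2]), None) (array([ -1.5, 221.8,   2.5]), None)
```

View pics/side2.png

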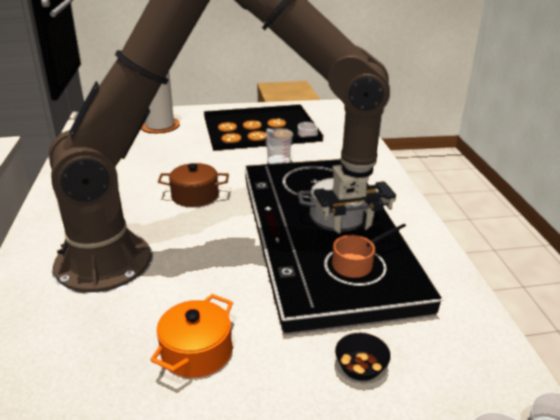

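Request:
send_rows(
  rows=[
    [[0, 6, 1, 0, 0, 0, 70], [0, 12, 1, 0, 0, 0, 70], [0, 17, 1, 0, 0, 0, 70], [0, 20, 1, 0, 0, 0, 70], [0, 23, 1, 0, 0, 0, 70], [0, 26, 1, 0, 0, 0, 70], [0, 29, 1, 0, 0, 0, 70], [0, 32, 1, 0, 0, 0, 70]],
  ],
)

```text
clock: 4.35
position: [0.6336, -0.031, 0.0879]
ee_rot: [-0.086, 1.568, 0.083]
force: [2.5, -4.0, -2.1]
width: 0.698
```

Request:
send_rows(
  rows=[
    [[0, 3, 0, 0, 0, 0, 70], [0, 6, 0, 0, 0, 0, 70], [0, 9, 0, 0, 0, 0, 70], [0, 12, 0, 0, 0, 0, 70], [0, 15, 0, 0, 0, 0, 70], [0, 18, 0, 0, 0, 0, 70], [0, 21, 0, 0, 0, 0, 70], [0, 24, 0, 0, 0, 0, 70]],
  ],
)

```text
clock: 5.15
position: [0.6305, -0.0072, 0.0878]
ee_rot: [-0.086, 1.569, 0.084]
force: [0.3, -6.5, 0.7]
width: 0.701
```

```bash
cat >> h.py <<'E'
def potlook(tag,guess):
    im,d=optics.get_image("top"); P=cloud("top",d); hsv=cv2.cvtColor(im,cv2.COLOR_RGB2HSV)
    m=(hsv[:,:,1]<60)&(P[:,:,2]>.125)&(P[:,:,2]<.152)&(np.hypot(P[:,:,0]-guess[0],P[:,:,1]-guess[1])<.08)
    k=proj("top",[[guess[0],guess[1],.13]])[0].astype(int)
    x0,y0=max(k[0]-100,0),max(k[1]-85,0); z=cv2.resize(im[y0:y0+170,x0:x0+200],None,fx=3,fy=3)
    cv2.imwrite(f"pics/{tag}.png",z[:,:,::-1]); cv2.imwrite(f"pics/{tag}m.png",m*255)
    return im,P,m,(x0,y0)
E
python3 - <<'E'
from h import *
s=arm.observe(); print(s["position"],s["width"],s["force"])
im,P,m,o=potlook("a",[.622,.07]); print(m.sum(),o, P[m].min(0),P[m].max(0))
im,_=optics.get_image("side"); cv2.imwrite(f"pics/side3.png",im[100:300,200:460,::-1])
E
```

```text
[ 0.6305354  -0.00716626  0.08783915] 0.7007185779049847 [ 0.33609965 -6.47737643  0.70088853]
653 (np.int64(168), np.int64(42)) [0.57525325 0.072915   0.1255144 ] [0.69325088 0.14436984 0.15138251][ WARN:0@1.668] global loadsave.cpp:1063 imwrite_ Unsupported depth image for selected encoder is fallbacked to CV_8U.
```

View pics/a.png

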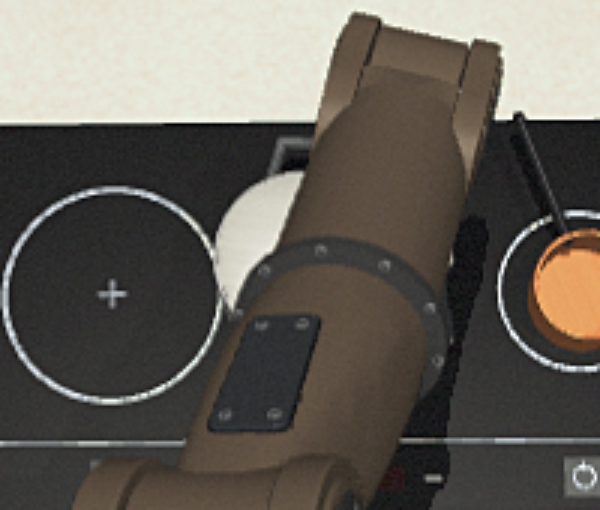

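View pics/side3.png

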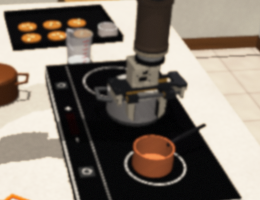

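Request:
send_rows(
  rows=[
    [[0, 4, 0, 0, 0, 0, 70], [0, 9, 0, 0, 0, 0, 70], [0, 14, 0, 0, 0, 0, 70], [0, 19, 0, 0, 0, 0, 70], [0, 24, 0, 0, 0, 0, 70], [0, 29, 0, 0, 0, 0, 70], [0, 34, 0, 0, 0, 0, 70], [0, 39, 0, 0, 0, 0, 70]],
  ],
)

```text
clock: 6.05
position: [0.6263, 0.0317, 0.0878]
ee_rot: [-0.086, 1.569, 0.084]
force: [0.4, -6.2, 0.0]
width: 0.699
```

Request:
send_rows(
  rows=[
    [[0, 5, 0, 0, 0, 0, 70], [0, 10, 0, 0, 0, 0, 70], [0, 15, 0, 0, 0, 0, 70], [0, 20, 0, 0, 0, 0, 70], [0, 25, 0, 0, 0, 0, 70], [0, 30, 0, 0, 0, 0, 70], [0, 35, 0, 0, 0, 0, 70], [0, 40, 0, 0, 0, 0, 70]],
  ],
)

```text
clock: 6.85
position: [0.6219, 0.0714, 0.0878]
ee_rot: [-0.086, 1.569, 0.084]
force: [0.8, -6.4, 0.3]
width: 0.699
```

```bash
python3 - <<'E'
from h import *
s=arm.observe(); print(s["position"],s["width"],s["force"])
d=np.array([-.104,.9946]);t=np.array([.6047,.239]); print(s["position"][:2]+.078*d, delta(list(t-.078*d)+[.088]))
im,P,m,o=potlook("b",[.614,.15]); print(m.sum(),o, P[m].min(0),P[m].max(0))
E
```

```text
[0.62191775 0.07142946 0.08781112] 0.6988663421091463 [ 0.81486796 -6.35232238  0.28840184]
[0.61380575 0.14900826] (array([-0.3, 90.4,  0.7]), None)
429 (np.int64(136), np.int64(44)) [0.578396   0.17132016 0.12773201] [0.68303953 0.22422168 0.15002921][ WARN:0@1.708] global loadsave.cpp:1063 imwrite_ Unsupported depth image for selected encoder is fallbacked to CV_8U.
```

View pics/b.png

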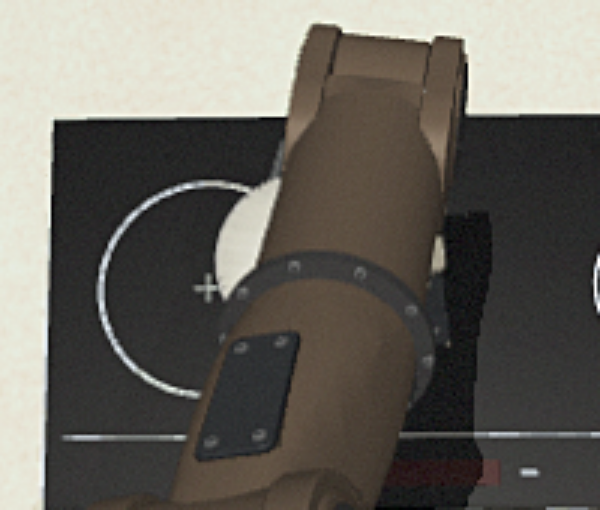

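Request:
send_rows(
  rows=[
    [[0, 5, 0, 0, 0, 0, 70], [0, 10, 0, 0, 0, 0, 70], [0, 15, 0, 0, 0, 0, 70], [0, 20, 0, 0, 0, 0, 70], [0, 25, 0, 0, 0, 0, 70], [0, 30, 0, 0, 0, 0, 70], [0, 35, 0, 0, 0, 0, 70], [0, 40, 0, 0, 0, 0, 70]],
  ],
)

```text
clock: 7.7
position: [0.6176, 0.1111, 0.0878]
ee_rot: [-0.086, 1.569, 0.084]
force: [0.4, -6.6, 1.0]
width: 0.702
```

Request:
send_rows(
  rows=[
    [[0, 5, 0, 0, 0, 0, 70], [0, 10, 0, 0, 0, 0, 70], [0, 15, 0, 0, 0, 0, 70], [0, 20, 0, 0, 0, 0, 70], [0, 25, 0, 0, 0, 0, 70], [0, 30, 0, 0, 0, 0, 70], [0, 35, 0, 0, 0, 0, 70], [0, 39, 0, 0, 0, 0, 70]],
  ],
)

```text
clock: 8.5
position: [0.6133, 0.1499, 0.0878]
ee_rot: [-0.086, 1.569, 0.084]
force: [1.0, -6.7, 1.2]
width: 0.701
```

```bash
python3 - <<'E'
from h import *
s=arm.observe(); print(s["position"],s["width"],s["force"])
d=np.array([-.104,.9946]);t=np.array([.6047,.239]); print(s["position"][:2]+.078*d, delta(list(t-.078*d)+[.088]))
im,P,m,o=potlook("c",[.605,.229]); print(m.sum(),o, P[m].min(0),P[m].max(0))
im,_=optics.get_image("side"); cv2.imwrite(f"pics/side4.png",im[:,:,::-1])
E
```

```text
[0.61333402 0.14991439 0.08779075] 0.7011930699948395 [ 0.98414244 -6.73424383  1.15434418]
[0.60522202 0.22749319] (array([-0.2, 11.5,  0.7]), None)
214 (np.int64(104), np.int64(47)) [0.57724606 0.27303579 0.12508249] [0.66016898 0.30318683 0.14967921][ WARN:0@1.527] global loadsave.cpp:1063 imwrite_ Unsupported depth image for selected encoder is fallbacked to CV_8U.
```

View pics/c.png

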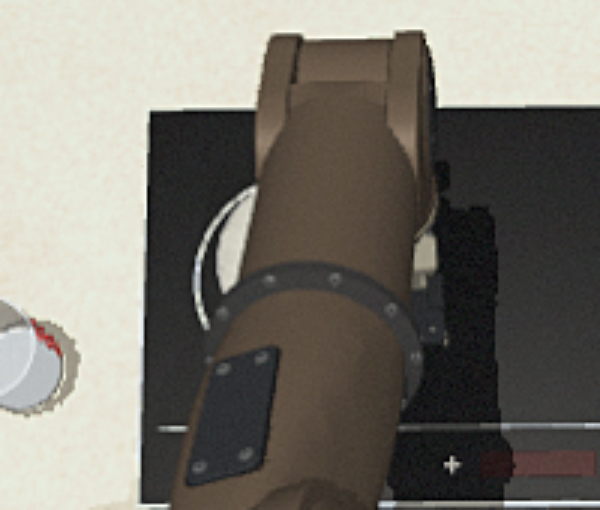

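View pics/side4.png

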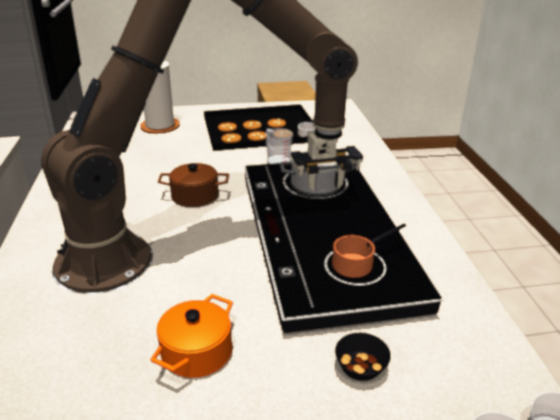

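Request:
send_rows(
  rows=[
    [[0, 3, 0, 0, 0, 0, 70], [0, 6, 0, 0, 0, 0, 70], [0, 8, 0, 0, 0, 0, 70], [0, 9, 0, 0, 0, 0, 70], [0, 9, 0, 0, 0, 0, 70], [0, 6, 0, 0, 0, 0, 70], [0, -4, 0, 0, 0, 0, 70], [0, -20, 0, 0, 0, 0, 70]],
  ],
)

```text
clock: 9.4
position: [0.6152, 0.1322, 0.0875]
ee_rot: [-0.087, 1.57, 0.089]
force: [-0.6, 0.6, 0.2]
width: 0.698
```

Request:
send_rows(
  rows=[
    [[0, -20, 0, 0, 0, 0, 70], [-20, -30, 0, 0, 0, 0, 70], [-50, -40, 0, 0, 0, 0, 70], [-90, -60, 0, 0, 0, 0, 70], [-130, -90, 0, 0, 0, 0, 60], [-150, -130, 0, 0, 0, 0, 40], [-150, -170, 0, 0, 0, 0, 20], [-150, -210, 0, 0, 0, 0, 0]],
  ],
)

```text
clock: 10.2
position: [0.6385, -0.0802, 0.2389]
ee_rot: [-0.085, 1.567, 0.086]
force: [1.1, -0.7, -0.4]
width: 0.404
```

```bash
python3 - <<'E'
from h import *
s=arm.observe(); print(s["position"],s["width"],s["force"])
im,d=optics.get_image("top"); P=cloud("top",d); cv2.imwrite("pics/top5.png",im[:,:,::-1])
g=cv2.cvtColor(im,cv2.COLOR_RGB2GRAY)
k=proj("top",[[.6047,.239,.134]])[0]; v,u=np.mgrid[:420,:560]
m=(g>150)&(np.hypot(u-k[0],v-k[1])<38)&(P[:,:,2]>.11)
c=max(cv2.findContours(m.astype(np.uint8),0,1)[0],key=len)[:,0]; print(circ(plane("top",c,.134)),circ(P[m]),P[m].min(0),P[m].max(0))
E
```

```text
[ 0.63846026 -0.08022168  0.23892652] 0.4038548313821334 [ 1.14963146 -0.67126117 -0.35565966]
(array([0.60273415, 0.23639164]), np.float64(0.07273599554234055)) (array([0.60210902, 0.23594341]), np.float64(0.05316059187391344)) [0.52914741 0.16324    0.11421134] [0.67718824 0.31015368 0.16691147]
```

View pics/top5.png

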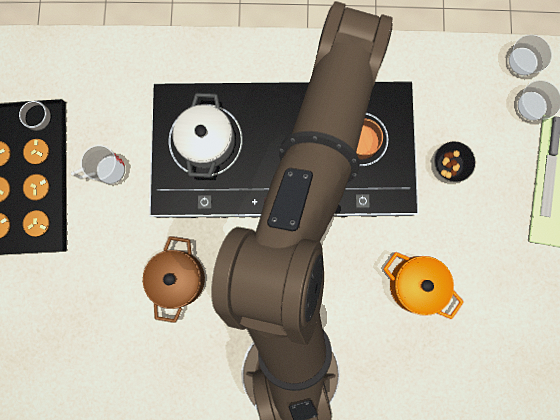

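```bash
python3 - <<'E'
from h import *
print(delta([.438,.2345,.2],[0.0,1]))
E
```

```text
(array([  36.8,  342.7, -166.3]), array([-84.27,  -0.18,   0.3 ]))
```

Request:
send_rows(
  rows=[
    [[0, 20, -20, -7, 0, 0, 0], [0, 50, -45, -15, 0, 0, 0], [0, 85, -70, -23, 0, 0, 0], [0, 120, -95, -31, 0, 0, 0], [0, 155, -120, -39, 0, 0, 0], [0, 190, -140, -47, 0, 0, 0], [0, 225, -155, -55, 0, 0, 0], [0, 260, -166, -63, 0, 0, 0]],
  ],
)

```text
clock: 11.05
position: [0.4437, 0.163, 0.2379]
ee_rot: [-0.942, 1.357, 0.942]
force: [0.5, -0.0, -0.3]
width: 0.004
```

```bash
python3 - <<'E'
from h import *
s=arm.observe();print(s["position"],s["joints"],s["width"]);print(delta([.438,.2345,.2],[0.0,1]))
E
```

```text
[0.44370956 0.16303199 0.23794887] [-0.63969768  0.17148246  0.20384035  1.92644928 -0.04019948  1.04727923
  0.79495812] 0.0036928772128207495
(array([38. , 30.3, 64.9]), array([-2.046e+01,  2.000e-02,  0.000e+00]))
```

Request:
send_rows(
  rows=[
    [[5, 8, 16, -5, 0, 0, 0], [10, 15, 32, -10, 0, 0, 0], [16, 22, 48, -15, 0, 0, 0], [25, 30, 65, -20, 0, 0, 0], [38, 30, 65, -20.5, 0, 0, 0], [55, 30, 65, -20.5, 0, 0, 0], [75, 30, 65, -20.5, 0, 0, 0], [95, 30, 65, -20.5, 0, 0, 0]],
  ],
)

```text
clock: 11.85
position: [0.4403, 0.2334, 0.1421]
ee_rot: [-1.205, 1.211, 1.205]
force: [-0.3, 0.9, -0.3]
width: 0.008
```

```bash
python3 - <<'E'
from h import *
s=arm.observe();print(s["position"],s["force"]);print(delta([.438,.2345,.062],[0.0,1]))
for n in("side","top"):
    im,_=optics.get_image(n); cv2.imwrite(f"pics/{n}6.png",im[:,:,::-1])
E
```

```text
[0.44026863 0.23338834 0.14211935] [-0.31837844  0.94934604 -0.34890615]
(array([80.1,  2.3,  1.1]), array([-0.3 ,  0.01,  0.01]))
```

View pics/side6.png

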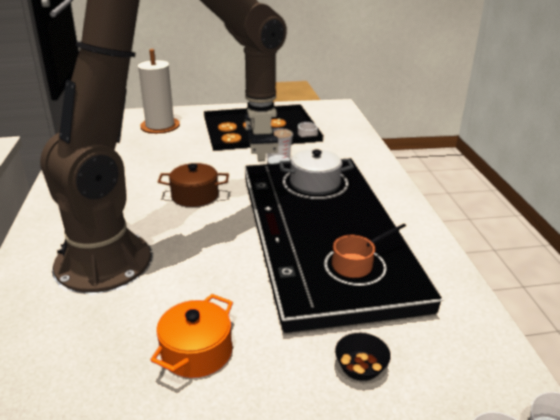

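Request:
send_rows(
  rows=[
    [[12, 2, 1, 0, 0, 0, 0], [25, 2, 1, 0, 0, 0, 0], [38, 2, 1, 0, 0, 0, 0], [50, 2, 1, 0, 0, 0, 0], [60, 2, 1, 0, 0, 0, 0], [68, 2, 1, 0, 0, 0, 0], [73, 2, 1, 0, 0, 0, 0], [76, 2, 1, 0, 0, 0, 0]],
  ],
)

```text
clock: 12.75
position: [0.438, 0.2353, 0.0664]
ee_rot: [-1.206, 1.211, 1.206]
force: [-0.3, -0.3, -0.2]
width: 0.007
```

Request:
send_rows(
  rows=[
    [[0.5, 0, 0, 0, 0, 0, 0], [1, 0, 0, 0, 0, 0, 0], [1.5, 0, 0, 0, 0, 0, 0], [2, 0, 0, 0, 0, 0, 0], [2.5, 0, 0, 0, 0, 0, 0], [3, 0, 0, 0, 0, 0, 0], [3.5, 0, 0, 0, 0, 0, 0], [4, 0, 0, 0, 0, 0, 0]],
  ],
)

```text
clock: 13.55
position: [0.4381, 0.2354, 0.0627]
ee_rot: [-1.206, 1.211, 1.206]
force: [0.7, 0.2, -0.3]
width: 0.005
```

Request:
send_rows(
  rows=[
    [[0.5, 0, 0, 0, 0, 0, 0], [1, 0, 0, 0, 0, 0, 0], [1.5, 0, 0, 0, 0, 0, 0], [2, 0, 0, 0, 0, 0, 0], [2, 0, 0, 0, 0, 0, 0], [2, 0, 0, 0, 0, 0, 0], [2, 0, 0, 0, 0, 0, 0], [2, 0, 0, 0, 0, 0, 0]],
  ],
)

```text
clock: 14.35
position: [0.4381, 0.2354, 0.0622]
ee_rot: [-1.206, 1.211, 1.206]
force: [-6.3, -3.1, 24.2]
width: 0.002
```

Request:
send_rows(
  rows=[
    [[0, 0, 0, 0, 0, 0, 0], [-5, 0, 0, 0, 0, 0, 0], [-20, 0, 0, 0, 0, 0, 0], [-50, 0, 0, 0, 0, 0, 0], [-90, 0, 0, 0, 0, 0, 0], [-120, -20, 0, 0, 0, 0, 0], [-140, -50, 0, 0, 0, 0, 0], [-150, -80, 0, 0, 0, 0, 0]],
  ],
)

```text
clock: 15.15
position: [0.5196, 0.2356, 0.2134]
ee_rot: [-1.207, 1.207, 1.205]
force: [0.2, 0.6, -0.3]
width: 0.004
```

```bash
python3 - <<'E'
from h import *
s=arm.observe();print(s["clock"],s["position"],s["force"])
for n in("side","top"):
    im,d=optics.get_image(n); cv2.imwrite(f"pics/{n}7.png",im[:,:,::-1])
E
```

```text
15.15 [0.51963489 0.23558868 0.21339678] [ 0.15963088  0.56014559 -0.32837621]
```

View pics/top7.png

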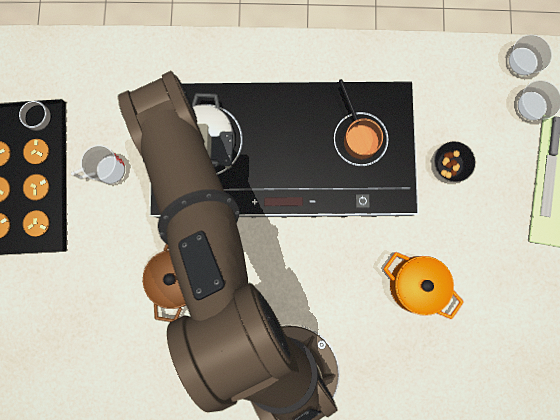

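View pics/side7.png

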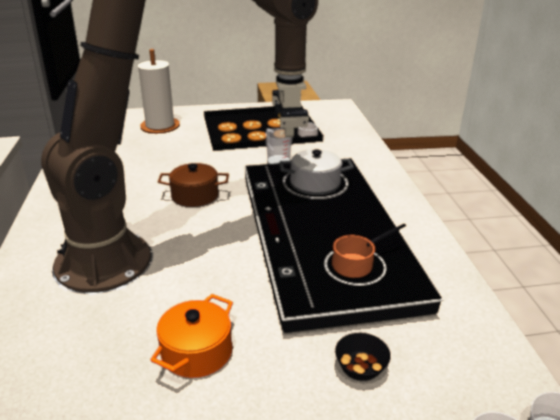

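Request:
send_rows(
  rows=[
    [[-15, 0, 0, 0, 0, 0, 0], [-35, 10, -10, 0, 0, 0, 0], [-40, 20, -40, 0, 0, 0, 0], [-40, 30, -80, 0, 0, 0, 0], [-40, 40, -120, 0, 0, 0, 0], [-40, 40, -160, 0, 0, 0, 0], [-40, 40, -200, 0, 0, 0, 0], [-40, 40, -230, 0, 0, 0, 0]],
  ],
)

```text
clock: 16.05
position: [0.4758, 0.0028, 0.2504]
ee_rot: [-1.205, 1.213, 1.205]
force: [-0.4, 0.0, -0.9]
width: 0.006
```

```bash
python3 - <<'E'
from h import *
s=arm.observe(); print(s["position"],s["force"])
im,d=optics.get_image("top"); P=cloud("top",d); cv2.imwrite("pics/top8.png",im[:,:,::-1])
g=cv2.cvtColor(im,cv2.COLOR_RGB2GRAY)
k=proj("top",[[.6047,.239,.134]])[0]; v,u=np.mgrid[:420,:560]
m=(g>150)&(np.hypot(u-k[0],v-k[1])<38)&(P[:,:,2]>.11)
c=max(cv2.findContours(m.astype(np.uint8),0,1)[0],key=len)[:,0]; print(circ(plane("top",c,.134)))
for t in["butter_pan","jug","nut_bowl"]: print(t,[(np.round(r["xy"]),round(r["confidence"],2)) for r in finder.place_of("top",t)])
E
```

```text
[0.47578506 0.00281877 0.25035705] [-0.4486993   0.0167585  -0.87982234]
(array([0.60284214, 0.23653646]), np.float64(0.07266476251239072))
butter_pan [(array([360., 145.]), 0.97)]
jug [(array([112., 170.]), 0.9)]
nut_bowl [(array([446., 165.]), 0.6)]
```

View pics/top8.png

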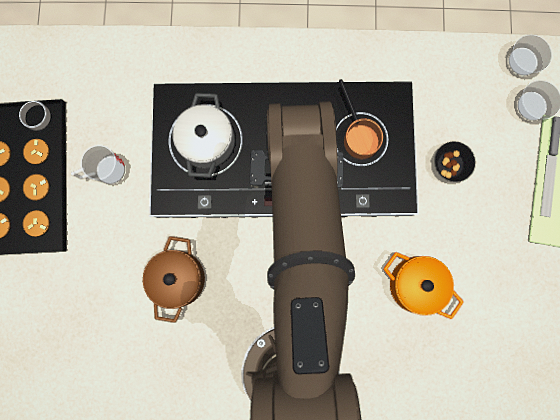

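```bash
python3 -c "
from cell import arm
print(arm.sign_off())"
```

```text
the job is handed in; nothing more can be done
None
```

I pushed the white pot across the glass into the larger ring, touched that ring's key, withdrew the hand and handed the job in at about 16 s. Sign-off gave no verdict.

- **Pot:** I pushed it with two spread fingers low on its side, with about 6–7 N. The last top picture puts its centre about 3 mm from the ring's (limit 20 mm), unchanged since before the key touch. I did not measure its tilt; in the last pictures it looks level.
- **Key:** I pressed with the fingers shut, stopping at z = 62 mm, which is the key's top. The press lasted roughly half a second. The force read 24 N, much firmer than the 1 N needed.
- **Other things:** The butter pan, jug and nut bowl look unmoved in the last top picture. The network's positions for them shifted by 2–6 pixels between first and last pictures. The largest shift was the nut bowl's, at low confidence, and I take it as noise because the pictures look the same. The other key was not approached.
- **Slip on the way out:** One retreat move went the wrong way along x and passed over the pot's near side at about 46 mm above its knob. The pot did not move.

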